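# Ram two glue sticks home in the packing tube

### The job

Take the packing rod from its wooden rest and use it to push the two glue sticks down the packing tube until they are pressed firmly home, with the stiff red plunger at the closed end pushed in all the way. Then draw the rod out and lay it back in both notches of its rest, leaving the two sticks home in the tube and the other things on the table where they are.

Things in the scene. Friction and masses are not known exactly. Their poses are not given: they have to be found in the camera images.
- loader: Packing tube fixed to the table: level eight-sided tube, black below, clear on top, on a grey base 300 x 64 x 8 mm (local x -142 to 158 mm). Origin on the table below the tube's axis; x axis along the tube in the pushing direction, z up. Bore axis at y = 0, 50 mm above the table; bore 33 mm across flats, walls 3 mm. The grey end plate is 72 mm high. Nothing of it lies before x = -142 mm.
- mouth (a point): Centre of the tube's mouth, on the bore axis: loader local x = -85 mm, 50 mm above the table. The 50 mm before it (local x -135 to -85) is an open-topped trough with sides up to 58 mm above the table; behind it the tube is closed all round, its top 70 mm above the table, and runs 200 mm to the plunger's face (212 mm when the plunger is in).
- plunger (a joint): Red plunger that closes the inner end of the tube: 27 mm face inside, red knob showing behind the end plate. 0 = standing out into the bore, 0.012 m = pushed all the way in (away from the mouth), where it stops hard. It is stiff (about 5 N moves it) and stays where it is pushed.
- stick_a: Inner glue stick (white with blue cap, 25 mm thick, 88 mm long), lying loose in the tube some way short of the plunger. Origin at the centre of its white foot end, which faces the mouth; z axis along the stick to the blue cap and the plunger. Fully home, its origin is at loader local x = 39 mm.
- stick_b: Outer glue stick, like the inner one and behind it, its white foot end still out in the open trough. Origin at the centre of that end, z axis towards its cap and the plunger. It lies on the bore's floor, axis 46 mm above the table. Pushing it pushes the inner one. Fully home, its foot end is at loader local x = -49 mm, 36 mm inside the mouth.
- rod: Packing rod, 200 mm, about 0.12 kg, loose. Origin at the middle of its blue square grip (76 mm long, 22 x 22 mm, on the rod's axis); x axis along the rod to the black rubber foot (24 mm across), whose flat end is at x = 125 mm. Shaft 14 mm thick; black tail knob ends at x = -75 mm. Starts level in its rest, foot towards the rest's +x.
- rest: Wooden rod rest fixed to the table, base 170 x 56 x 8 mm, with two V notches at local x = 70 and -55 mm (12 mm along x, 30 mm wide at the top, about 53 mm high) that carry the shaft either side of the blue grip. Origin on the table under the notch line, x axis along it. A rod in the notches has its axis 45 mm above the table, its grip between the notches (origins' x within 10 mm is best).
- tape: Bystander: brown roll of packing tape, 104 mm across, 48 mm high, lying flat; origin under its centre.
- cards: Bystander: bundle of printed cards with a rubber band, 88 x 110 x 24 mm; origin under its centre.
- card_case: Bystander: small box with dark blue lid, 58 x 96 x 31 mm; origin under its centre.
- stapler: Bystander: red and white stapler, 30 x 130 x 56 mm; origin under its centre.
- labels: Bystander: white roll of stickers, 64 mm across, 38 mm high; origin under its centre.
- marker: Bystander: black-capped marker pen, 18 x 138 x 19 mm; origin under its centre.
Mind the look-alikes: they are no part of the job. What is shaped like the stick_b but green is not meant.

How it is judged:
On the way, in this order (a step that is already met when the one before it is completed fails the run):
1. the rod's end pushes against the outer glue stick (contact force between rod and stick_b above 1.5 N).
2. both sticks are home and the plunger is pushed in all the way (value of joint plunger above 0.0105 m and x of stick_a in the frame of loader above 0.03 m and x of stick_b in the frame of loader above -0.062 m), for 0.1 s.
At the end, for the whole second after the job is handed in: The plunger is pushed in at least 10.5 of its 12 mm; the inner stick is within 9 mm and the outer stick within 13 mm of fully home; the rod lies in both notches of its rest (axis within 10 mm sideways, 6 mm in height and 0.12 rad, grip between the notches: local x -25 to 35 mm) and all is at rest (all of step 2 and x of rod in the frame of rest between -0.025 and 0.035 m and y of rod in the frame of rest between -0.01 and 0.01 m and z of rod in the frame of rest between 0.039 and 0.051 m and angle between the x axis of rod and the x axis of rest, either way round below 0.12 rad and linear speed of each of rod, stick_a, stick_b below 0.02 m/s); the robot touches nothing.
It fails at once if another thing on the table is pushed more than 30 mm (distance of any of tape, cards, card_case, stapler, labels, marker from where it was at the start of the episode above 0.03 m).
It also fails if it takes over 53 s, if anything falls off the work surface, if the arm or the gripper's body presses on something with over 40 N, if the wrist force passes 120 N, or if a joint passes its speed limit or range.

### The arm

A 6-joint arm with a two-finger parallel gripper is mounted at the origin on a cart in front of the work surface, level with it; the furniture and walls round the work are solid. World frame = base frame: x ahead of the robot, y to its left, z up, the work surface at z = 0. Lengths are in m, angles in rad, forces in N, time in s.
With the tool pointing down it reaches from about 0.35 to 0.775 m from the base axis. Payload 7.3 kg.
Tool frame: the origin (TCP) lies between the finger pads; the fingertips stand 8 mm ahead of it and the grasp point (between the pads) lies 11 mm behind it (robot.nose_length is the distance from the TCP to the fingertips, in m); z points along the fingers, y is the line along which they close (so a half turn about z gives the same grasp; the last joint's range is limited). The gripper opens to 92 mm and grips with 3 to 60 N. Pads are 19 mm wide; open, the fingers measure 130 mm over their backs; the gripper's body (75 mm by 190 mm) begins 47 mm behind the grasp point.
Start: joints at [1.132, 0.342, 1.524, -0, 1.275, -0.146], TCP at [0.152, 0.503, 0.235] pointing down, gripper open.
Joint ranges: [-2.53, 2.53], [-0.77, 2.02], [0.04, 2.7], [-1, 4.14], [0.28, 2.66], [-3.11, 3.11]. Speed limits (rad/s): [2.57, 2.57, 3.14, 3.14, 3.14, 3.14].

### API

Orientations are given as [roll, pitch, yaw] about the fixed x, y, z axes, in that order (R = Rz(yaw) Ry(pitch) Rx(roll)).
In Python, from cell import robot gives the robot as it stands. The module is installed in compiled form; this text tells all that it offers.
- The arm moves only by the shell command python3 -m jog 'ROWS' [FORCE]. ROWS is JSON, a list that holds one entry, the list of rows, each a list of 5 numbers: the gripper's target within -1 to 1 (fully open at 1, half-way at 0, shut at -1), then the shift along the tool's x, y, z in m, then the turn about the tool's z in rad. A call has 1 to 5 rows; each row is the pose to reach, as a shift and turn from the pose commanded when the call began, along the tool's axes at that moment; what a row does not reach only later rows make up. A row lasts 1/12 s, in which the tool goes at most 41.7 mm and 7.16 degrees, less where a joint would pass 70% of its speed; a pose out of reach is approached as far as the arm can. A call with a gripper value outside its range is refused whole. The fingers move at their own pace and stop on an object; FORCE is the grip in N (left out, the last holds). Time passes only in rows, so rows that repeat a pose let the fingers close. It gives the time, the measured TCP pose, the force, the opening and the grip force at its end, in the units of the state.
- robot.observe(): the state, without advancing time (a new reading comes with each control period).
- robot.read_camera(name): name is "scene" or "top" or "wrist"; returns the picture (400x640x3 uint8, red, green, blue); there is no depth.
- robot.camera_model(name): a dict with "camera_matrix" (3x3 intrinsics, pixels), "position" and "attitude" of the camera in the world; the wrist camera has in their place "mount" (4x4, takes a point from camera to tool coordinates, whose origin is the TCP and whose axes are the flange's). Camera axes: x right, y down, z forward; pixel columns grow to the right and rows downward; lengths in m; the calibration is good to about 2 mm. A picture is of the moment at which its call begins: read the wrist's pose just before it. camera_model takes no time and is no camera call.
- robot.hand_in(): hands the job in; it is judged then, once.
The state is a dict: "time": time; "qpos": joint angles; "qvel": joint speeds; "joint_efforts": joint torques, N m; "tool_pos": TCP position; "tool_rot": TCP orientation; "contact_force": force on the tool from outside, world axes, zero at the start; "torque": the same for the moment, N m; "opening": finger opening in m; "grip_force": force on a finger pad.
Only numpy, scipy, OpenCV 4.12 (cv2) and the standard library are available. Lean on these libraries where they do the work, as an engineer would, in place of code of your own. Each camera call takes 0.05 s, during which the arm holds its last target. There are 200 camera calls.

## Working session

There is one attempt and no reset: what is moved stays moved. The work goes in short steps, Python scripts to look and compute and a shell command to move; the robot and the scene stay as the last step left them, time stands still between calls to the robot, and variables do not carry over. Pictures are saved under pics/ and viewed, at most 10 in all, crops included, and the job is handed in when it is done.

```bash
mkdir -p pics; python3 - <<'E'
from cell import robot
import cv2
for n in("scene","top"):
    im=robot.read_camera(n);cv2.imwrite(f"pics/{n}0.png",im[:,:,::-1]);print(n,{k:v for k,v in robot.camera_model(n).items()})
print(robot.camera_model("wrist"));print(robot.observe())
E
```

```text
scene {'camera_matrix': array([[503.84040487,   0.        , 326.80459182],
       [  0.        , 503.84040487, 198.94173985],
       [  0.        ,   0.        ,   1.        ]]), 'position': array([ 0.0624567 , -0.93075353,  1.02726535]), 'attitude': array([-2.31241409, -0.00319359, -0.50537196])}
top {'camera_matrix': array([[363.87025821,   0.        , 317.82019682],
       [  0.        , 363.87025821, 203.01366283],
       [  0.        ,   0.        ,   1.        ]]), 'position': array([ 0.42243538, -0.03918168,  1.30539053]), 'attitude': array([-3.01191113, -0.00906342, -1.57575656])}
{'camera_matrix': array([[303.55373914,   0.        , 317.47879222],
       [  0.        , 303.55373914, 199.95802571],
       [  0.        ,   0.        ,   1.        ]]), 'mount': array([[ 1.01424567e-03, -9.51769845e-01, -3.06811235e-01,
         8.33800696e-02],
       [ 9.99999485e-01,  9.53146628e-04,  3.48973290e-04,
        -5.55842950e-04],
       [-3.97061601e-05, -3.06811431e-01,  9.51770321e-01,
        -1.51121357e-01],
       [ 0.00000000e+00,  0.00000000e+00,  0.00000000e+00,
         1.00000000e+00]])}
{'time': 0.1, 'qpos': array([ 1.13199827e+00,  3.42641375e-01,  1.52492796e+00, -1.84785511e-05,
        1.27539913e+00, -1.45987676e-01]), 'qvel': array([-0.00060818, -0.00068799, -0.00222732,  0.00030784,  0.00179871,
       -0.00107337]), 'joint_efforts': array([ 1.07028784e-03, -4.31999803e+01, -2.44694048e+01,  7.18641886e-02,
        5.25614619e-02, -6.18898639e-05]), 'tool_pos': array([0.15136302, 0.50233495, 0.23411825]), 'tool_rot': array([-3.14022890e+00, -1.82656648e-04,  2.84878754e+00]), 'contact_force': array([-0.08470133, -0.12553015, -0.65874442]), 'torque': array([ 0.00892791,  0.03996824, -0.01615036]), 'grip_force': 0.0, 'opening': 0.09167859354967006}
```

View pics/top0.png

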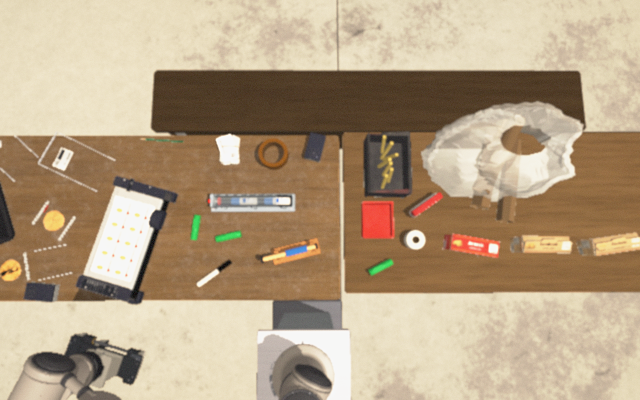

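View pics/scene0.png

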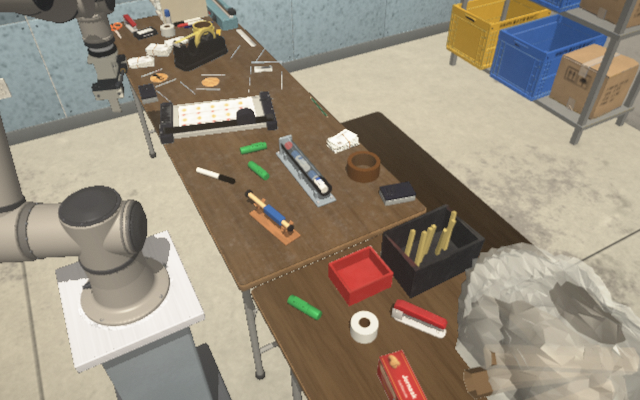

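The top view shows the loader at about (208–295, 202), the rod and rest at (262–320, 250), and green look-alikes at (195,227), (228,237) and (380,267). The white/blue sticks are inside the loader tube. I'll enlarge both.

```bash
python3 - <<'E'
import cv2,numpy as np
a=cv2.imread("pics/top0.png")[180:275,195:328];b=cv2.imread("pics/scene0.png")[125:250,235:345]
a=cv2.resize(a,None,fx=6,fy=6,interpolation=cv2.INTER_CUBIC)
b=cv2.resize(b,(528,600),interpolation=cv2.INTER_CUBIC)
cv2.imwrite("pics/tc.png",a);cv2.imwrite("pics/sc.png",b)
E
```

```text
(no output)
```

View pics/tc.png

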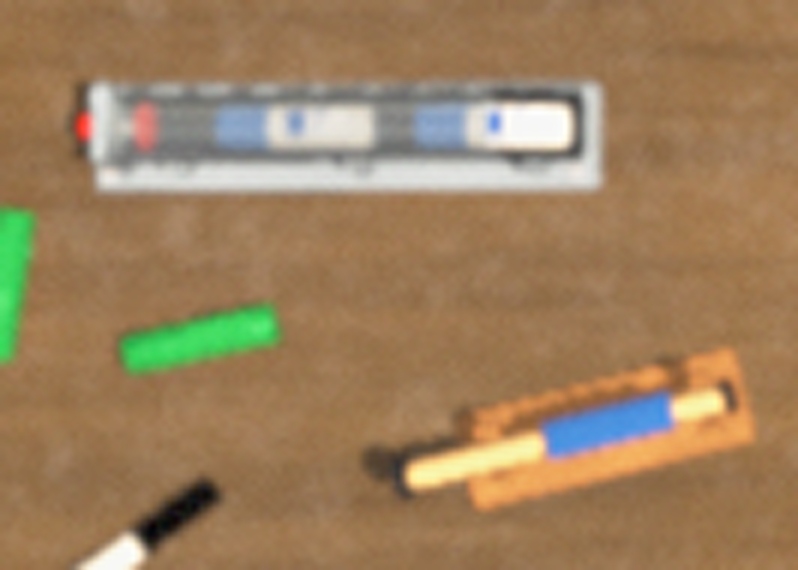

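View pics/sc.png

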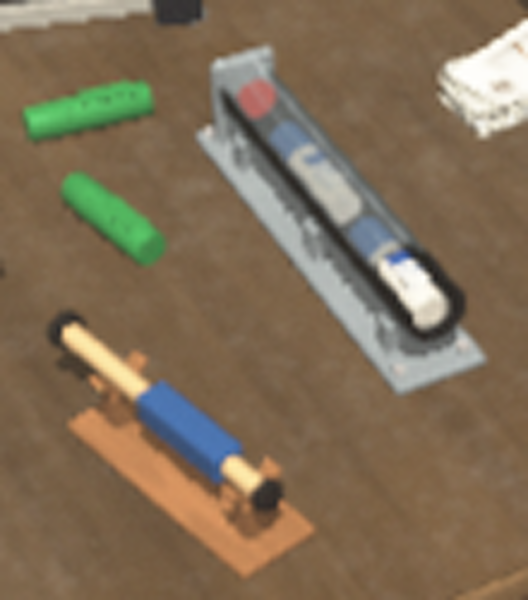

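```bash
cat > h.py <<'E'
import numpy as np
from cell import robot
from scipy.spatial.transform import Rotation as R
def world(name,u,v,z,st=None):
    m=robot.camera_model(name);K=m["camera_matrix"]
    if name=="wrist":
        T=np.array(m["mount"]);B=R.from_euler("xyz",st["tool_rot"]).as_matrix()
        Rc=B@T[:3,:3];p=B@T[:3,3]+st["tool_pos"]
    else: Rc=R.from_euler("xyz",m["attitude"]).as_matrix();p=m["position"]
    d=Rc@np.linalg.solve(K,[u,v,1]);return p+d*(z-p[2])/d[2]
def rel(st,p,yaw=None):
    "shift in tool axes from st to world point p (TCP), and turn"
    B=R.from_euler("xyz",st["tool_rot"]).as_matrix();d=B.T@(np.array(p)-st["tool_pos"])
    t=None if yaw is None else -((yaw-st["tool_rot"][2]+np.pi)%(2*np.pi)-np.pi)
    return d.round(4),t
E
python3 - <<'E'
from h import *
c=lambda u,v:((u+.5)/6-.5+195,(v+.5)/6-.5+180)
for n,u,v,z in[("baseL",97,190,.008),("baseR",603,188,.008),("baseRt",600,83,.008),("knob",83,127,.05),("stickbfoot",573,127,.046),("capb",415,125,.046),("troughend",583,127,.05),("grip1",545,440,.056),("grip2",672,412,.056),("foot",400,478,.045),("tail",735,396,.045),("plungerface",157,126,.05)]:print("top",n,world("top",*c(u,v),z).round(4))
s=lambda u,v:((u+.5)/4.8-.5+235,(v+.5)/4.8-.5+125)
for n,u,v,z in[("baseL",197,135,.008),("baseNearR",402,392,.008),("baseR",486,356,.008),("restR",245,575,.008),("restFar",315,530,.008),("restL",70,422,.008),("foot",65,328,.045),("tail",267,493,.045),("stickfoot",432,310,.046)]:print("scene",n,world("scene",*s(u,v),z).round(4))
E
```

```text
top baseL [0.5633 0.3312 0.008 ]
top baseR [0.5633 0.0298 0.008 ]
top baseRt [0.6268 0.0318 0.008 ]
top knob [0.5955 0.3285 0.05  ]
top stickbfoot [0.595  0.0454 0.046 ]
top capb [0.5965 0.1372 0.046 ]
top troughend [0.5944 0.0393 0.05  ]
top grip1 [0.4147 0.0597 0.056 ]
top grip2 [ 0.4301 -0.0123  0.056 ]
top foot [0.3936 0.143  0.045 ]
top tail [ 0.4391 -0.0482  0.045 ]
top plungerface [0.5959 0.2858 0.05  ]
scene baseL [0.565  0.3222 0.008 ]
scene baseNearR [0.5667 0.0252 0.008 ]
scene baseR [0.6281 0.0289 0.008 ]
scene restR [ 0.4169 -0.0653  0.008 ]
scene restFar [ 0.4675 -0.053   0.008 ]
scene restL [0.3779 0.0987 0.008 ]
scene foot [0.3954 0.1393 0.045 ]
scene tail [ 0.4419 -0.0461  0.045 ]
scene stickfoot [0.5987 0.0453 0.046 ]
```

```bash
python3 -c "
from h import *
print(rel(robot.observe(),[.425,.02,.17],1.81))"
```

```text
(array([-0.4012, -0.3827,  0.0646]), np.float64(1.0387875387583785))
```

```bash
python3 -m jog '[[[1,-0.027,-0.0255,0.004,0],[1,-0.054,-0.051,0.008,0],[1,-0.081,-0.0765,0.012,0],[1,-0.108,-0.102,0.016,0],[1,-0.134,-0.1275,0.0215,0]]]' && python3 -m jog '[[[1,-0.027,-0.0255,0.004,0],[1,-0.054,-0.051,0.008,0],[1,-0.081,-0.0765,0.012,0],[1,-0.108,-0.102,0.016,0],[1,-0.134,-0.1275,0.0215,0]]]' && python3 -m jog '[[[1,-0.027,-0.0255,0.004,0],[1,-0.054,-0.051,0.008,0],[1,-0.081,-0.0765,0.012,0],[1,-0.108,-0.102,0.016,0],[1,-0.134,-0.1275,0.0215,0]]]' && python3 -m jog '[[[1,0,0,0,0.12],[1,0,0,0,0.24],[1,0,0,0,0.36],[1,0,0,0,0.48],[1,0,0,0,0.6]]]' && python3 -m jog '[[[1,0,0,0,0.12],[1,0,0,0,0.24],[1,0,0,0,0.36],[1,0,0,0,0.44],[1,0,0,0,0.44]]]'
python3 - <<'E'
from h import *
import cv2
st=robot.observe();im=robot.read_camera("wrist");cv2.imwrite("pics/w1.png",im[:,:,::-1]);np.save("w1.npy",st,allow_pickle=True);print(st["tool_pos"],st["tool_rot"])
E
```

```text
time: 0.52
tool_pos: [0.2434, 0.3404, 0.213]
tool_rot: [3.142, 0.0, 2.849]
contact_force: [1.3, 0.9, 0.1]
opening: 0.092
grip_force: 0.0
time: 0.93
tool_pos: [0.3351, 0.1795, 0.1917]
tool_rot: [3.141, 0.0, 2.849]
contact_force: [0.7, -0.3, -0.6]
opening: 0.0914
grip_force: 0.0
time: 1.35
tool_pos: [0.4267, 0.0185, 0.1701]
tool_rot: [3.141, 0.0, 2.848]
contact_force: [0.7, 0.2, 0.2]
opening: 0.092
grip_force: 0.0
time: 1.77
tool_pos: [0.4258, 0.0203, 0.1699]
tool_rot: [-3.141, -0.001, 2.242]
contact_force: [-0.7, 0.3, -1.7]
opening: 0.0918
grip_force: 0.0
time: 2.18
tool_pos: [0.4258, 0.0205, 0.17]
tool_rot: [-3.141, -0.0, 1.806]
contact_force: [1.1, 0.3, -0.0]
opening: 0.0918
grip_force: 0.0
[0.42577965 0.0204707  0.16998153] [-3.14106041e+00 -3.17892778e-04  1.80598422e+00]
```

View pics/w1.png

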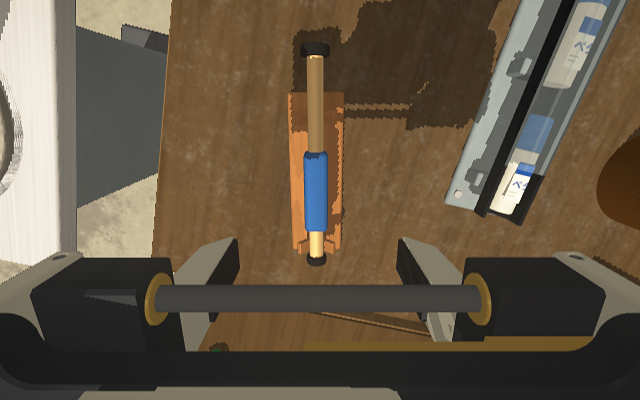

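The rod is upright in the image: foot at (315,46), grip from (316,152) to (315.5,231), tail knob at (316,262). The outer stick's white end is at about (505,213) and the loader base corner at (446,203).

```bash
python3 - <<'E'
from h import *
st=np.load("w1.npy",allow_pickle=True).item()
for n,u,v,z in[("g1",316,152,.056),("g2",315.5,231,.056),("foot",315,50,.045),("tail",316,260,.045),("basecorner",446,203,.008),("baseupper",517,0,.008),("stickfoot",505,213,.046),("trL",483,215,.058),("trR",523,222,.058)]:print(n,world("wrist",u,v,z,st).round(4))
g=(world("wrist",316,152,.056,st)+world("wrist",315.5,231,.056,st))/2
d=world("wrist",315,50,.045,st)-world("wrist",316,260,.045,st)
yaw=np.arctan2(d[1],d[0]);print(g,yaw,rel(st,[g[0],g[1],.034],yaw))
E
```

```text
g1 [0.4147 0.0606 0.056 ]
g2 [ 0.4317 -0.0124  0.056 ]
foot [0.3947 0.1404 0.045 ]
tail [ 0.4407 -0.0483  0.045 ]
basecorner [0.5665 0.0324 0.008 ]
baseupper [0.5593 0.2274 0.008 ]
stickfoot [0.6061 0.0445 0.046 ]
trL [0.5784 0.0404 0.058 ]
trR [0.6174 0.0426 0.058 ]
[0.42317493 0.02405995 0.056     ] 1.8097498600976398 (array([ 0.0041, -0.0016,  0.136 ]), np.float64(-0.0037656404350192574))
```

```bash
python3 -m jog '[[[1,0.004,-0.0016,0.03,-0.004],[1,0.004,-0.0016,0.06,-0.004],[1,0.004,-0.0016,0.09,-0.004],[1,0.004,-0.0016,0.12,-0.004],[1,0.004,-0.0016,0.136,-0.004]]]' && python3 -m jog '[[[1,0,0,0,0],[-1,0,0,0,0],[-1,0,0,0,0],[-1,0,0,0,0],[-1,0,0,0,0]]]' 40 && python3 -m jog '[[[-1,0,0,0,0],[-1,0,0,0,0],[-1,0,0,0,0],[-1,0,0,0,0],[-1,0,0,0,0]]]'
```

```text
time: 2.65
tool_pos: [0.4219, 0.0242, 0.0316]
tool_rot: [-3.138, -0.001, 1.816]
contact_force: [0.1, 0.7, 0.2]
opening: 0.092
grip_force: 0.0
time: 3.07
tool_pos: [0.4244, 0.0239, 0.0354]
tool_rot: [3.139, 0.001, 1.813]
contact_force: [-0.2, -0.3, 0.6]
opening: 0.0696
grip_force: 0.0
time: 3.48
tool_pos: [0.4235, 0.024, 0.0343]
tool_rot: [3.141, -0.0, 1.813]
contact_force: [1.2, -0.1, 0.1]
opening: 0.0364
grip_force: 0.0
```

```bash
python3 -m jog '[[[-1,0,0,0,0],[-1,0,0,0,0],[-1,0,0,0,0],[-1,0,0,0,0],[-1,0,0,0,0]]]' && python3 -m jog '[[[-1,0,0,0,0],[-1,0,0,-0.01,0],[-1,0,0,-0.03,0],[-1,0,0,-0.05,0],[-1,0,0,-0.07,0]]]'; python3 -c "
from h import *
print(rel(robot.observe(),[.5965,-.105,.104],np.pi/2))"
```

```text
time: 3.9
tool_pos: [0.4231, 0.0239, 0.0341]
tool_rot: [-3.141, -0.0, 1.813]
contact_force: [-1.4, 0.1, 0.9]
opening: 0.022
grip_force: 40.0
time: 4.32
tool_pos: [0.4235, 0.024, 0.1048]
tool_rot: [-3.142, -0.0, 1.813]
contact_force: [-0.5, -0.2, -0.5]
opening: 0.0218
grip_force: 40.0
(array([-0.1667,  0.137 ,  0.0008]), np.float64(0.24191542474947259))
```

```bash
python3 -m jog '[[[-1,-0.02,0.017,0,0.05],[-1,-0.05,0.041,0,0.1],[-1,-0.08,0.066,0,0.15],[-1,-0.11,0.09,0,0.2],[-1,-0.135,0.111,0,0.242]]]' && python3 -c "
from h import *
print(rel(robot.observe(),[.5965,-.105,.104],np.pi/2))"
```

```text
time: 4.73
tool_pos: [0.5657, -0.0822, 0.1042]
tool_rot: [3.14, 0.0, 1.568]
contact_force: [0.4, 0.5, -0.3]
opening: 0.0218
grip_force: 40.0
(array([-0.0227,  0.0309,  0.0003]), np.float64(-0.0028798998856953695))
```

```bash
python3 -m jog '[[[-1,-0.012,0.015,0,0],[-1,-0.023,0.031,0,0],[-1,-0.023,0.031,0.02,0],[-1,-0.023,0.031,0.04,0],[-1,-0.023,0.031,0.05,0]]]' && python3 -m jog '[[[-1,0,0,0,0],[-1,0,0,0,0],[-1,0,0,0,0]]]'
python3 - <<'E'
from h import *
import cv2
st=robot.observe();im=robot.read_camera("wrist");cv2.imwrite("pics/w2.png",cv2.resize(im[0:300,120:520,::-1],None,fx=2,fy=2));np.save("w2.npy",st,allow_pickle=True);print(st["tool_pos"],st["tool_rot"])
E
```

```text
time: 5.15
tool_pos: [0.5936, -0.1034, 0.0515]
tool_rot: [-3.139, -0.001, 1.57]
contact_force: [0.7, -0.5, -2.1]
opening: 0.0218
grip_force: 40.0
time: 5.4
tool_pos: [0.5953, -0.1035, 0.0552]
tool_rot: [3.14, 0.0, 1.571]
contact_force: [-0.1, 0.7, -1.2]
opening: 0.0219
grip_force: 40.0
[ 0.59526505 -0.10353077  0.05517625] [3.14003404e+00 3.73561057e-04 1.57109310e+00]
```

View pics/w2.png

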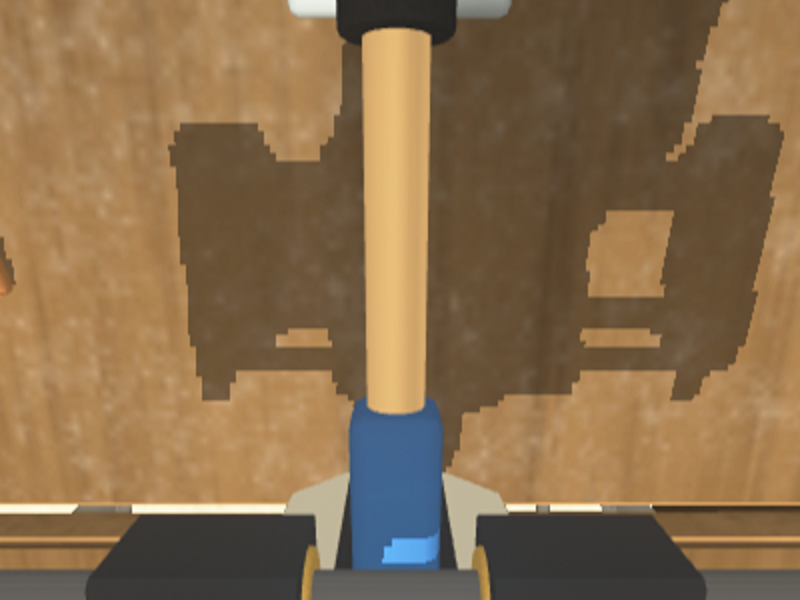

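The black foot is at crop (337–456, ~30) and the loader base end edge behind it at (289–511, 17). Checking sideways alignment.

```bash
python3 - <<'E'
from h import *
st=np.load("w2.npy",allow_pickle=True).item()
for n,u,v,z in[("bl",264.5,8,.008),("br",375.5,8,.008),("fl",288.5,12,.066),("fr",348,12,.066),("s1",301.5,200,.066),("s2",333.5,200,.066)]:print(n,world("wrist",u,v,z,st).round(4))
print(rel(robot.observe(),[.5965,-.105,.0385],np.pi/2))
E
```

```text
bl [0.5651 0.0304 0.008 ]
br [0.6283 0.0305 0.008 ]
fl [0.5835 0.0141 0.066 ]
fr [0.6075 0.0142 0.066 ]
s1 [ 0.5875 -0.0658  0.066 ]
s2 [ 0.6031 -0.0658  0.066 ]
(array([-0.0014,  0.001 ,  0.017 ]), np.float64(0.00024477838766756577))
```

```bash
python3 -m jog '[[[-1,0,0.001,0.008,0],[-1,0,0.001,0.017,0],[-1,0,0.001,0.017,0],[-1,0.005,0.001,0.017,0],[-1,0.01,0.001,0.017,0]]]' && python3 -m jog '[[[-1,0.005,0,0,0],[-1,0.01,0,0,0],[-1,0.015,0,0,0],[-1,0.02,0,0,0],[-1,0.025,0,0,0]]]' && python3 -m jog '[[[-1,0.006,0,0,0],[-1,0.012,0,0,0],[-1,0.018,0,0,0],[-1,0.024,0,0,0],[-1,0.03,0,0,0]]]'
```

```text
time: 5.87
tool_pos: [0.5956, -0.0933, 0.0371]
tool_rot: [-3.141, -0.0, 1.57]
contact_force: [0.1, 0.4, -1.8]
opening: 0.022
grip_force: 40.0
time: 6.28
tool_pos: [0.5957, -0.0679, 0.0374]
tool_rot: [3.141, 0.0, 1.571]
contact_force: [0.3, -1.1, -1.3]
opening: 0.0218
grip_force: 40.0
time: 6.7
tool_pos: [0.5956, -0.0379, 0.0372]
tool_rot: [3.142, -0.0, 1.571]
contact_force: [1.2, -0.7, -0.5]
opening: 0.0216
grip_force: 40.0
```

```bash
python3 -m jog '[[[-1,0.004,-0.0005,-0.001,0],[-1,0.008,-0.0005,-0.001,0],[-1,0.012,-0.0005,-0.001,0],[-1,0.016,-0.0005,-0.001,0],[-1,0.02,-0.0005,-0.001,0]]]' && python3 -m jog '[[[-1,0.002,0,0,0],[-1,0.004,0,0,0],[-1,0.006,0,0,0],[-1,0.008,0,0,0],[-1,0.01,0,0,0]]]' && python3 -m jog '[[[-1,0.001,0,0,0],[-1,0.002,0,0,0],[-1,0.003,0,0,0],[-1,0.004,0,0,0],[-1,0.005,0,0,0]]]'
```

```text
time: 7.12
tool_pos: [0.5951, -0.0182, 0.0382]
tool_rot: [-3.142, -0.0, 1.571]
contact_force: [-0.3, 0.5, -0.9]
opening: 0.022
grip_force: 40.0
time: 7.53
tool_pos: [0.5954, -0.0094, 0.0383]
tool_rot: [3.141, 0.001, 1.571]
contact_force: [0.1, -6.3, -1.7]
opening: 0.0217
grip_force: 40.0
time: 7.95
tool_pos: [0.5953, -0.0046, 0.0383]
tool_rot: [3.141, 0.001, 1.571]
contact_force: [0.1, -6.1, -1.2]
opening: 0.0217
grip_force: 40.0
```

```bash
python3 -m jog '[[[-1,0.001,0,0,0],[-1,0.002,0,0,0],[-1,0.003,0,0,0],[-1,0.003,0,0,0]]]' && python3 -m jog '[[[-1,0.001,0,0,0],[-1,0.002,0,0,0],[-1,0.002,0,0,0]]]'
```

```text
time: 8.28
tool_pos: [0.5953, -0.0015, 0.0383]
tool_rot: [3.141, 0.001, 1.571]
contact_force: [0.5, -5.5, -0.8]
opening: 0.0217
grip_force: 40.0
time: 8.53
tool_pos: [0.5954, 0.0002, 0.0384]
tool_rot: [3.141, 0.002, 1.571]
contact_force: [-0.8, -7.1, -1.2]
opening: 0.0219
grip_force: 40.0
```

```bash
python3 -m jog '[[[-1,0.001,0,0,0],[-1,0.002,0,0,0],[-1,0.002,0,0,0],[-1,0.002,0,0,0]]]' && python3 -m jog '[[[-1,0.001,0,0,0],[-1,0.002,0,0,0],[-1,0.002,0,0,0],[-1,0.002,0,0,0]]]'
```

```text
time: 8.87
tool_pos: [0.5957, 0.0003, 0.0386]
tool_rot: [3.14, 0.004, 1.571]
contact_force: [-0.4, -14.4, -0.2]
opening: 0.0219
grip_force: 40.0
time: 9.2
tool_pos: [0.596, 0.0005, 0.0388]
tool_rot: [3.14, 0.006, 1.571]
contact_force: [-0.5, -21.6, -0.7]
opening: 0.0219
grip_force: 40.0
```

```bash
python3 -m jog '[[[-1,-0.008,0,0,0],[-1,-0.02,0,0,0],[-1,-0.035,0,0,0],[-1,-0.05,0,0,0],[-1,-0.065,0,0,0]]]' && python3 -m jog '[[[-1,-0.02,0,0,0],[-1,-0.04,0,0,0],[-1,-0.05,0,-0.01,0],[-1,-0.05,0,-0.04,0],[-1,-0.05,0,-0.067,0]]]'
python3 - <<'E'
from h import *
import cv2
st=robot.observe();im=robot.read_camera("top");cv2.imwrite("pics/t3.png",cv2.resize(im[180:275,195:328,::-1],None,fx=6,fy=6,interpolation=cv2.INTER_CUBIC))
print(rel(robot.observe(),[.4231,.0239,.105],1.813))
E
```

```text
time: 9.62
tool_pos: [0.5951, -0.0605, 0.0382]
tool_rot: [-3.142, -0.0, 1.571]
contact_force: [0.5, -0.5, -1.1]
opening: 0.0218
grip_force: 40.0
time: 10.03
tool_pos: [0.5944, -0.1105, 0.1058]
tool_rot: [-3.139, -0.001, 1.569]
contact_force: [0.6, -0.2, -1.3]
opening: 0.0215
grip_force: 40.0
(array([ 0.1347, -0.1748,  0.0058]), np.float64(-0.24330404504384662))
```

View pics/t3.png

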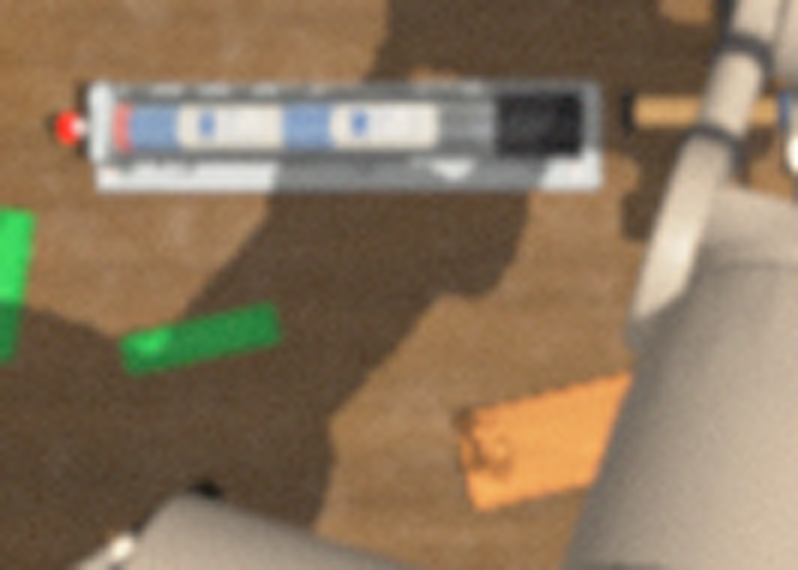

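Both sticks sit end to end against the plunger (outer foot end at crop (438,127)), and the red knob now stands out at (65,127). The tube is loaded, so I'll return the rod to its rest.

```bash
python3 -m jog '[[[-1,0.015,-0.02,0,-0.05],[-1,0.035,-0.045,0,-0.1],[-1,0.06,-0.075,0,-0.15],[-1,0.08,-0.105,0,-0.2],[-1,0.1,-0.13,0,-0.243]]]' && python3 -m jog '[[[-1,0,0,0,0],[-1,0,0,0,0]]]'; python3 -c "
from h import *
print(rel(robot.observe(),[.4231,.0239,.105],1.813))"
```

```text
time: 10.5
tool_pos: [0.463, -0.0085, 0.1057]
tool_rot: [-3.141, -0.001, 1.816]
contact_force: [-0.2, 0.2, -0.2]
opening: 0.0218
grip_force: 40.0
time: 10.67
tool_pos: [0.4646, -0.0087, 0.1061]
tool_rot: [3.141, 0.0, 1.815]
contact_force: [0.5, -0.6, -0.9]
opening: 0.0219
grip_force: 40.0
(array([ 0.0417, -0.0323,  0.0011]), np.float64(0.002080653828581802))
```

```bash
python3 -m jog '[[[-1,0.02,-0.016,0.001,0.002],[-1,0.0417,-0.0323,0.001,0.002],[-1,0.0417,-0.0323,0.001,0.002],[-1,0.0417,-0.0323,0.001,0.002]]]' && python3 -m jog '[[[-1,0,0,0.02,0],[-1,0,0,0.04,0],[-1,0,0,0.05,0],[-1,0,0,0.05,0],[-1,0,0,0.05,0]]]';  python3 -c "
from h import *
print(rel(robot.observe(),[.4231,.0239,.0345],1.813))"
```

```text
time: 11.0
tool_pos: [0.4246, 0.0231, 0.1048]
tool_rot: [3.14, 0.001, 1.812]
contact_force: [0.7, 0.6, -2.0]
opening: 0.0219
grip_force: 40.0
time: 11.42
tool_pos: [0.4251, 0.0224, 0.0542]
tool_rot: [3.141, 0.0, 1.811]
contact_force: [1.7, -0.1, -1.1]
opening: 0.0217
grip_force: 40.0
(array([ 0.0019, -0.0016,  0.0197]), np.float64(-0.0022191895746468404))
```

```bash
python3 -m jog '[[[-1,0.002,-0.0016,0.006,-0.002],[-1,0.002,-0.0016,0.012,-0.002],[-1,0.002,-0.0016,0.017,-0.002],[-1,0.002,-0.0016,0.0195,-0.002],[-1,0.002,-0.0016,0.0195,-0.002]]]' && python3 -m jog '[[[-0.45,0,0,0,0],[-0.45,0,0,0,0],[-0.45,0,0,0,0],[-0.4,0,0,0,0],[0,0,0,0,0]]]' && python3 -m jog '[[[0.2,0,0,0,0],[0.2,0,0,0,0],[0.2,0,0,0,0],[0.2,0,0,-0.01,0],[0.2,0,0,-0.03,0]]]'
```

```text
time: 11.83
tool_pos: [0.4224, 0.0248, 0.0346]
tool_rot: [3.14, 0.0, 1.814]
contact_force: [2.0, 0.5, -0.5]
opening: 0.0218
grip_force: 40.0
time: 12.25
tool_pos: [0.4217, 0.0248, 0.0348]
tool_rot: [3.142, -0.0, 1.814]
contact_force: [-0.6, 0.6, 0.1]
opening: 0.031
grip_force: 0.0
time: 12.67
tool_pos: [0.4202, 0.0249, 0.0636]
tool_rot: [-3.137, -0.002, 1.814]
contact_force: [0.6, -0.1, -0.9]
opening: 0.0548
grip_force: 0.0
```

```bash
python3 -m jog '[[[0.2,0,0,-0.035,0],[0.2,0,0,-0.07,0],[0.2,0,0,-0.1,0],[0.2,0,0,-0.1,0],[0.2,0,0,-0.1,0]]]'
python3 - <<'E'
from h import *
import cv2
st=robot.observe();im=robot.read_camera("wrist");cv2.imwrite("pics/w4.png",im[:,:,::-1]);np.save("w4.npy",st,allow_pickle=True)
E
```

```text
time: 13.08
tool_pos: [0.4226, 0.0246, 0.166]
tool_rot: [3.138, 0.001, 1.814]
contact_force: [-0.3, 0.7, -0.6]
opening: 0.0556
grip_force: 0.0
```

View pics/w4.png

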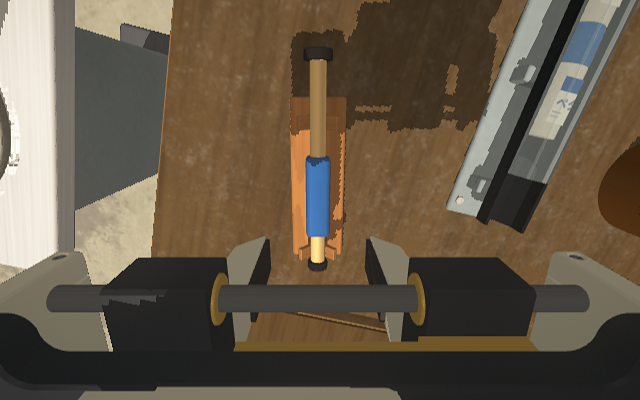

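The rod lies in its rest as at the start: foot (318,50), grip (318,157)–(318,237), rest end at row 97. The sticks are deep in the tube.

```bash
python3 -c "
from cell import robot
print(robot.hand_in())"
```

```text
the job is handed in; nothing more can be done
None
```

I pushed both glue sticks home and the plunger in to its hard stop, laid the rod back in both notches of its rest, and handed the job in at about 13 s; no verdict came back.

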